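Click the supply's range wheel on and switch the output in

TASK

With a fingertip, roll the knurled thumbwheel on top of the small beige bench supply one click towards the push button (from the one-dash to the two-dash position, no further), then press the push button fully down and let it come back up. Do not lift the supply or shove it about on the bench, and leave the servo, the breadboard and the screwdriver alone.

Things in the scene. Friction and masses are not known exactly. Their poses are not given: they have to be found in the camera images.
- supply: Loose beige box, 160 (own x) x 90 (own y) x 70 mm high, about 1 kg, on rubber feet. Origin: centre of its underside; z up. Along the middle of its top, in line along its x axis, stand a black thumbwheel (near the -x end) and a round cream push button (near the +x end). Two knurled binding posts stick 27 mm out of its -x end, 30 mm above the bench.
- wheel_crown (a point): Fixed point of the supply: the top of the untouched thumbwheel, 82 mm above the bench, at x = -35 mm, y = 0 of the supply. The wheel is a black knurled disc, radius 30 mm, 16 mm wide, standing on edge in a slot, axle along the supply's y; only its top 12 mm (about 48 mm long) show. A fingertip pressing down on it with 5 to 12 N and moving along the supply's x takes the rim along.
- wheel (a joint): Turn of the thumbwheel, rad; grows as its top rolls towards the push button (the supply's +x). Detents at 0 (one white dash on top; it starts within 0.05 of it), 0.65 (two dashes, 19.5 mm of rim travel on) and 1.30 (three dashes). Leaving a detent takes up to 0.04 N m (1.3 N at the rim); past about half way it pulls itself into the next one when let go.
- output_top (a point): Centre of the top face of the push button, a cream disc of 22 mm diameter standing 10 mm out of a round cream housing of 38 mm diameter and 12 mm height; untouched it lies 92 mm above the bench, at x = +50 mm, y = 0 in the supply's frame; it moves with the button, its axis is vertical.
- output (a joint): Travel of the push button, m: 0 up, 0.006 fully down. Its spring needs about 4 N for fully down and brings it back up.
- servo: Bystander: small blue hobby servo, 32 x 12 x 35 mm, standing on the bench. Origin: centre of its underside.
- breadboard: Bystander: white breadboard with a red board on it, 165 x 55 x 15 mm, lying on the bench. Origin: centre of its underside.
- screwdriver: Bystander: screwdriver, 160 mm long, lying on the bench along its own x axis.
- carriage (a joint): How far the sprung thumbwheel is pressed straight down into the supply, m: 0 untouched to 0.006 at the stop. It gives way from about 3 N, then 1.5 N more per mm (12 N at the stop).
Mind the look-alikes: they are no part of the job. There is more than one size of the supply; the job needs the largest.

How it is judged:
By the outcome, as a careful person would: the job done as asked, in the order asked, and still so for the second after the job is handed in, with the robot touching nothing.
It also fails if it takes over 38 s, if anything falls off the work surface, if the arm or the gripper's body presses on something with over 40 N, if the wrist force passes 120 N, or if a joint passes its speed limit or range.

ROBOT

A 7-joint arm with a two-finger parallel gripper is mounted at the origin on the work surface. World frame = base frame: x ahead of the robot, y to its left, z up, the work surface at z = 0. Lengths are in m, angles in rad, forces in N, time in s.
With the tool pointing down it reaches from about 0.4 to 0.875 m from the base axis. Payload 6.5 kg.
Tool frame: the origin (TCP) lies on the centre line of the jaws, within the pads' length; the fingertips stand 17 mm ahead of it and the grasp point (between the pads) lies 2 mm behind it (r.tip_reach is the distance from the TCP to the fingertips, in m); z points along the fingers, x is the direction in which the jaws open and shut, and the axes are right-handed (so a half turn about z gives the same grasp; the last joint's range is limited). The gripper opens to 85 mm and grips with 20 to 120 N. Pads are 22 mm wide; open, the fingers measure 114 mm over their backs; the gripper's body (76 mm by 85 mm) begins 54 mm behind the grasp point. The pads swing forward as they close: fully open they stand 13 mm farther back than shut.
Start: joints at [1.135, 0.536, -0.004, 1.538, 0.003, 1.067, -0.071], TCP at [0.235, -0.606, 0.248] pointing down, gripper open.
Joint ranges: [-2.7, 2.7], [-0.37, 2.16], [-1.27, 1.26], [0.24, 2.4], [-1.31, 4.45], [0.19, 1.91], [-2.76, 2.76]. Speed limits (rad/s): [2.39, 2.39, 3.14, 3.14, 3.14, 3.14, 3.14].

INTERFACE

Orientations are given as a 3x3 rotation matrix whose columns are the frame's x, y, z axes.
In Python, from bench import r gives the robot as it stands. The module is installed in compiled form; this text tells all that it offers.
- The arm moves only by the shell command python3 -m inch 'ROWS' [OPENING] [FORCE]. ROWS is JSON, one flat list of numbers, 4 for each row, row after row: the shift along the tool's x, y, z in m, then the turn about the tool's z in degrees. A call has exactly 10 rows; each row is the pose to reach, as a shift and turn from the pose commanded when the call began, along the tool's axes at that moment; what a row does not reach only later rows make up. A row lasts 1/10 s, in which the tool goes at most 50 mm and 8.59 degrees, less where a joint would pass 70% of its speed; a pose out of reach is approached as far as the arm can. A call with a gripper value outside its range is refused whole. OPENING is the opening, from 0 (shut) to 1 (fully open), set as the call begins (- or left out, the last holds). The fingers move at their own pace and stop on an object; FORCE is the grip in N (left out, the last holds). Time passes only in rows, so rows that repeat a pose let the fingers close, or fill a call up. It gives the time, the measured TCP pose, the force and the opening at its end, in the units of the state.
- r.read_state(): the state, without advancing time (a new reading comes with each control period).
- r.get_image(name): name is "side" or "top"; returns (picture, depth): 420x560x3 uint8, red, green, blue; 420x560 float32, m along the optical axis (not along the pixel's ray), 0 where there is no reading.
- r.get_calibration(name): a dict with "fovy" (degrees; the focal length in pixels is half the picture's height over the tangent of half this angle, whatever the lens; pixels are square), "cx", "cy" (the principal point, pixels), "R" (3x3) and "t" (3): a world point X has camera coordinates R X + t. Camera axes: x right, y down, z forward; pixel columns grow to the right and rows downward; lengths in m; the calibration is good to about 2 mm. A picture is of the moment at which its call begins. get_calibration takes no time and is no camera call.
- r.hand_in(): hands the job in, once; it reports no verdict.
The state is a dict: "time_s": time; "q": joint angles; "joint_vel": joint speeds; "joint_efforts": joint torques, N m; "ee_pos": TCP position; "orientation": TCP orientation; "wrist_force": force on the tool from outside, world axes, zero at the start; "wrist_torque": the same for the moment, N m; "width": opening from 0.0 (shut) to 1.0 (fully open).
Only numpy, scipy, OpenCV 4.12 (cv2) and the standard library are available. Lean on these libraries where they do the work, as an engineer would, in place of code of your own. Each camera call takes 0.05 s, during which the arm holds its last target. There are 200 camera calls.

## Working session

There is one attempt and no reset: what is moved stays moved. The work goes in short steps, Python scripts to look and compute and a shell command to move; the robot and the scene stay as the last step left them, time stands still between calls to the robot, and variables do not carry over. Pictures are saved under pics/ and viewed, about 8 in all and at most 12, crops included, and the job is handed in when it is done.

```bash
mkdir -p pics; cat > h.py <<'E'
import numpy as np, cv2
from bench import r
def cal(n):
    c=r.get_calibration(n); f=210/np.tan(np.radians(c["fovy"])/2)
    return f,c["cx"],c["cy"],np.array(c["R"]),np.array(c["t"])
def ray(n,u,v):
    f,cx,cy,R,t=cal(n); d=R.T@np.array([(u-cx)/f,(v-cy)/f,1]); return -R.T@t,d
def onz(n,u,v,z):
    o,d=ray(n,u,v); return o+d*(z-o[2])/d[2]
def dep(n,u,v,D):
    o,d=ray(n,u,v); return o+d*D[int(v),int(u)]
def proj(n,X):
    f,cx,cy,R,t=cal(n); p=R@np.array(X)+t; return f*p[0]/p[2]+cx,f*p[1]/p[2]+cy
E
python3 - <<'E'
from h import *
for n in("side","top"):
    im,D=r.get_image(n); np.savez(f"pics/{n}0.npz",im=im,D=D); cv2.imwrite(f"pics/{n}0.png",im[...,::-1])
    print(n,cal(n)); 
print(r.read_state())
E
```

```text
side (np.float64(514.5583786893326), 288.07240941635433, 206.8194489346936, array([[-0.88757958, -0.46041643,  0.01480558],
       [-0.25059934,  0.45563195, -0.85416597],
       [ 0.38652615, -0.76185053, -0.51978967]]), array([0.55383185, 0.18502985, 0.96287735]))
top (np.float64(434.27230182070383), 273.2159471340598, 215.06486701865347, array([[-0.00907729, -0.99958377,  0.02738427],
       [-0.9962484 ,  0.00668326, -0.08628131],
       [ 0.08606238, -0.02806473, -0.99589439]]), array([0.09846421, 0.5535713 , 0.94216097]))
{'time_s': 0.1, 'q': array([ 1.1347945 ,  0.53710467, -0.00441462,  1.53874755,  0.00258464,
        1.06732497, -0.07120685]), 'joint_vel': array([-0.00215117, -0.00240758,  0.00073311, -0.00240607,  0.00042043,
        0.00028238, -0.00013141]), 'joint_efforts': array([ 2.96224905e-03, -5.84562278e+01,  1.05258342e+00, -2.59774393e+01,
        1.27690611e-02,  4.65441277e-03, -2.81068003e-05]), 'ee_pos': array([ 0.23471454, -0.60556533,  0.24750211]), 'orientation': array([[ 3.61464398e-01, -9.32385666e-01, -6.76886065e-04],
       [-9.32384582e-01, -3.61465013e-01,  1.42637974e-03],
       [-1.57460665e-03,  1.15532638e-04, -9.99998754e-01]]), 'wrist_force': array([ 0.31016561, -0.01033241, -0.3072416 ]), 'wrist_torque': array([ 0.06663891,  0.01340761, -0.05234386]), 'width': 0.9991855655564835}
```

View pics/top0.png

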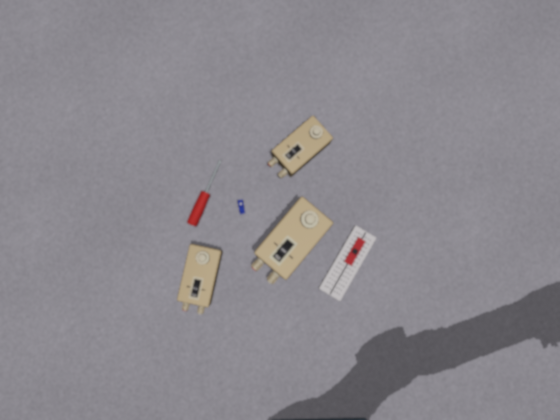

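View pics/side0.png

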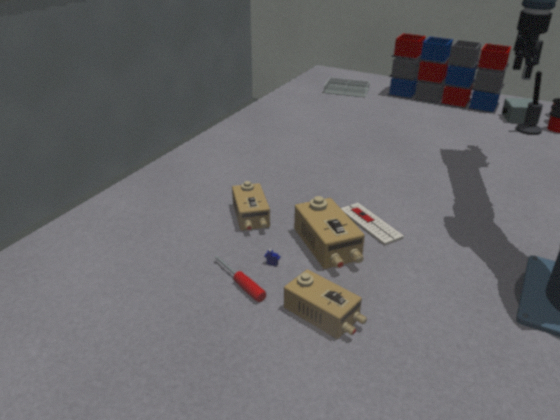

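The top view shows three candidates: the supply at (293,237), which looks largest, and smaller ones at (302,146) and (199,275). The large one has its wheel near (284,250), button near (310,219) and posts at the lower left. In the side view it is at (328,230), with its button at (319,202) and wheel at (337,226). Next I'll measure it and check a close crop.

```bash
python3 - <<'E'
from h import *
a=np.load("pics/top0.npz"); im,D=a["im"],a["D"]; b=np.load("pics/side0.npz")
hsv=cv2.cvtColor(im,cv2.COLOR_RGB2HSV)
m=((hsv[...,1]>60)&(hsv[...,0]>10)&(hsv[...,0]<32)&(hsv[...,2]>110)).astype(np.uint8)
m=cv2.morphologyEx(m,cv2.MORPH_CLOSE,np.ones((3,3)))
for c in cv2.findContours(m,cv2.RETR_EXTERNAL,cv2.CHAIN_APPROX_NONE)[0]:
    if cv2.contourArea(c)>300: print(cv2.minAreaRect(c),cv2.contourArea(c))
# box-top points from depth, world
f,cx,cy,R,t=cal("top")
v,u=np.mgrid[0:420,0:560]; P=(np.stack([(u-cx)/f,(v-cy)/f,np.ones_like(u)],-1)*D[...,None]-t)@R
box=(np.abs(u-293)<48)&(np.abs(v-237)<48)
top=box&(P[...,2]>.06)
pts=P[top]; print("top z median",np.median(pts[:,2]),len(pts))
rr=cv2.minAreaRect(pts[:,:2].astype(np.float32)*1000); print("rect mm",rr, cv2.boxPoints(rr).tolist())
hi=box&(P[...,2]>.085); q=P[hi]; print("button",len(q),q.mean(0),np.median(q[:,2]),q[:,:2].min(0),q[:,:2].max(0))
dk=top&(im.max(-1)<70); print("dark",P[dk].mean(0),u[dk].mean(),v[dk].mean(),dk.sum(), P[dk][:,2].max())
# two view triangulation
def tri(p,q):
    o1,d1=ray("top",*p);o2,d2=ray("side",*q)
    s=np.linalg.lstsq(np.stack([d1,-d2],1),o2-o1,rcond=None)[0]
    return (o1+s[0]*d1+o2+s[1]*d2)/2,np.linalg.norm(o1+s[0]*d1-o2-s[1]*d2)
print("tri button",tri((310,218.5),(319,201.5)))
c1=cv2.resize(im[190:290,240:345],None,fx=5,fy=5,interpolation=cv2.INTER_CUBIC)[:500,:400]
c1=cv2.resize(im[190:290,245:345],(400,400),interpolation=cv2.INTER_CUBIC);c2=cv2.resize(b["im"][180:280,280:380],(400,400),interpolation=cv2.INTER_CUBIC)
cv2.imwrite("pics/crop1.png",np.hstack([c1,c2])[...,::-1])
E
```

```text
((199.2382354736328, 275.4411315917969), (32.219512939453125, 58.70730972290039), 12.680383682250977) 1763.0
((292.5354309082031, 237.80393981933594), (41.34962463378906, 74.44415283203125), 39.98688507080078) 2944.0
((301.7745361328125, 145.01893615722656), (31.59844970703125, 54.61009979248047), 48.9451904296875) 1443.5
top z median 0.06979634475408197 3244
rect mm ((502.13946533203125, 52.27931213378906), (89.99362182617188, 161.0787811279297), 49.306880950927734) [[411.7352294921875, 70.6744384765625], [533.8671875, -34.35011291503906], [592.543701171875, 33.884185791015625], [470.4117431640625, 138.9087371826172]]
button 135 [0.51804419 0.05232737 0.37518118] 0.09238968383548748 [0.4713037  0.00690346] [0.55069763 0.12116506]
dark [0.4804003  0.07363217 0.09076453] 284.45569620253167 247.9493670886076 79 0.9833593123903824
tri button (array([0.54088404, 0.01870025, 0.08147795]), np.float64(0.0013774504403066315))
```

View pics/crop1.png

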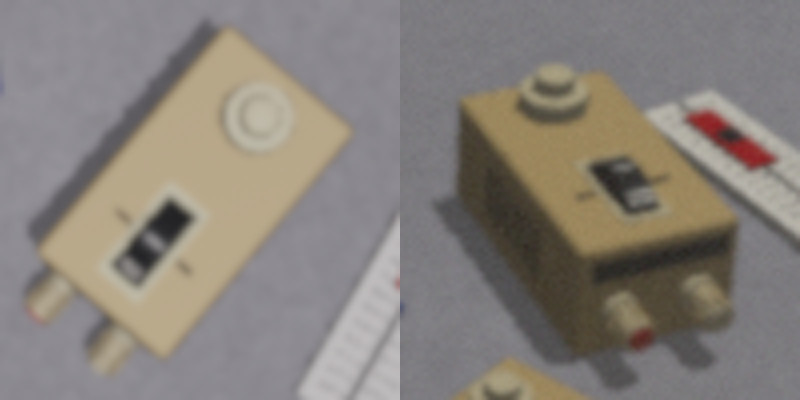

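The crop confirms the choice. The centre supply measures 161 x 90 mm with its top at 69.8 mm, it has one dash on the wheel, and the posts are at the -x end. Next I'll check the wheel and button points and work out the approach.

```bash
cat >> h.py <<'E'
C=np.array([.50214,.05228]); yaw=np.arctan2(-34.350-70.674,533.867-411.735); ex=np.array([np.cos(yaw),np.sin(yaw)]); ey=np.array([-ex[1],ex[0]])
def S(x,y=0,z=0): return np.array([*(C+ex*x+ey*y),z])
def inS(p): d=np.array(p[:2])-C; return d@ex*1000,d@ey*1000
def shift(target,zt):
    s=r.read_state(); R=s["orientation"]; d=np.array([*target[:2],zt])-s["ee_pos"]
    a=np.degrees(np.arctan2(R[1,1],R[0,1])); w=np.degrees(yaw)+180
    print("tool shift mm",(R.T@d*1000).round(1),"turn deg",(-((w-a+180)%360-180)).round(2)); 
E
python3 - <<'E'
from h import *
def tri(p,q):
    o1,d1=ray("top",*p);o2,d2=ray("side",*q)
    s=np.linalg.lstsq(np.stack([d1,-d2],1),o2-o1,rcond=None)[0]
    return (o1+s[0]*d1+o2+s[1]*d2)/2,np.linalg.norm(o1+s[0]*d1-o2-s[1]*d2)
print(np.degrees(yaw),r.tip_reach,S(-.035),S(.05))
for p,q,z in(((310.25,219),(318.75,199),.092),((283.2,250),(336.5,224.5),.082)):
    X=tri(p,q); print(X,inS(X[0]),inS(onz("top",*p,z)),inS(onz("side",*q,z)))
print(proj("top",S(.05,0,.092)),proj("side",S(.05,0,.092)),proj("top",S(-.035,0,.082)),proj("side",S(-.035,0,.082)))
shift(S(-.045),.15)
E
```

```text
-40.692963616368466 0.017 [0.4756025  0.07510019 0.        ] [0.54005072 0.01967974 0.        ]
(array([0.54032858, 0.01935496, 0.08815006]), np.float64(0.0007900513786339646)) (np.float64(50.42243428265622), np.float64(-0.06508098187595068)) (np.float64(49.73011461089338), np.float64(-0.2756372831087678)) (np.float64(44.72335276727962), np.float64(3.1972327053710234))
(array([0.47575053, 0.07510237, 0.07489884]), np.float64(0.0015617816227983142)) (np.float64(-34.88917869116988), np.float64(0.09817276572671868)) (np.float64(-34.78233935877011), np.float64(1.0304203364980766)) (np.float64(-44.81447768399667), np.float64(4.67638221528498))
(np.float64(310.23098991955965), np.float64(218.81447545666083)) (np.float64(319.06965924638615), np.float64(197.5738618623017)) (np.float64(283.5128817383517), np.float64(250.40263791847576)) (np.float64(336.4052597628835), np.float64(221.57517283999059))
tool shift mm [-556.2 -465.9   98.3] turn deg 61.88
```

```bash
python3 -m inch '[-15,-12,0,3,-50,-40,0,9,-85,-70,0,15,-120,-100,0,21,-155,-130,0,27,-190,-160,0,33,-225,-189,0,39,-260,-218,0,45,-295,-247,0,51,-330,-276,0,57]' 0 40 | head -c 300; echo; echo
```

```text
time_s: 1.1
ee_pos: [0.3916, -0.1362, 0.2483]
orientation: [[-0.582, -0.813, 0.0], [-0.813, 0.582, -0.0], [0.0, -0.0, -1.0]]
wrist_force: [1.9, 0.0, 0.4]
width: 0.003
```

I wrote those rows in mm instead of metres. The row limits capped the motion, and it stayed on the planned line. From here I'll use metres.

```bash
python3 -c "
from h import *
s=r.read_state();print(s['q'].round(3),s['joint_vel'].round(2));shift(S(-.045),.15)"
```

```text
[ 0.338  0.137 -0.122  2.117  0.021  0.889 -1.988] [-0.81 -0.02 -0.33  0.03  0.06 -0.01 -2.18]
tool shift mm [-221.6   64.7   98.3] turn deg 5.09
```

```bash
python3 -m inch '[-0.035,0.01,0,1,-0.075,0.022,0,2,-0.115,0.034,0,3,-0.155,0.045,0.01,4,-0.19,0.056,0.03,5,-0.21,0.062,0.05,5,-0.215,0.064,0.07,5,-0.215,0.064,0.075,5,-0.215,0.064,0.075,5,-0.215,0.064,0.075,5]'; python3 - <<'E'
from h import *
s=r.read_state();print(s['q'].round(3),s['joint_vel'].round(3),s['ee_pos'],inS(s['ee_pos']),s['wrist_force'])
shift(S(-.045),.10)
E
```

```text
time_s: 2.1
ee_pos: [0.4641, 0.0734, 0.1739]
orientation: [[-0.649, -0.761, 0.001], [-0.761, 0.649, -0.0], [-0.0, -0.001, -1.0]]
wrist_force: [0.3, -0.3, 0.1]
width: 0.001
[-0.038  0.355 -0.256  2.054  0.131  0.747 -2.652] [ 0.002 -0.011 -0.    -0.007 -0.001 -0.004 -0.003] [0.4640857  0.07335068 0.17393166] (np.float64(-42.591515298247145), np.float64(-8.83550926673159)) [ 0.31371809 -0.28976794  0.11012745]
tool shift mm [-8.8  2.4 73.9] turn deg 0.24
```

```bash
python3 -m inch '[-0.005,0.001,0,0,-0.009,0.0024,0.015,0,-0.009,0.0024,0.03,0,-0.009,0.0024,0.045,0,-0.009,0.0024,0.06,0,-0.009,0.0024,0.066,0,-0.009,0.0024,0.066,0,-0.009,0.0024,0.066,0,-0.009,0.0024,0.066,0,-0.009,0.0024,0.066,0]'; python3 - <<'E'
from h import *
s=r.read_state();print(s['q'].round(3),s['ee_pos'],inS(s['ee_pos']),s['wrist_force'])
shift(S(-.045),.0955)
im,D=r.get_image("side"); im2,_=r.get_image("top")
c1=cv2.resize(im2[190:290,245:345],(400,400),interpolation=cv2.INTER_CUBIC);c2=cv2.resize(im[150:250,280:380],(400,400),interpolation=cv2.INTER_CUBIC)
cv2.imwrite("pics/crop2.png",np.hstack([c1,c2])[...,::-1])
E
```

```text
time_s: 3.1
ee_pos: [0.4683, 0.0826, 0.1079]
orientation: [[-0.648, -0.762, 0.001], [-0.762, 0.648, 0.0], [-0.001, -0.001, -1.0]]
wrist_force: [0.2, 0.6, -0.4]
width: -0.002
[-0.101  0.477 -0.206  2.081  0.168  0.598 -2.699] [0.46829076 0.08261848 0.10791852] (np.float64(-45.44583255842355), np.float64(0.9331939133250567)) [ 0.23766865  0.57010313 -0.41571588]
tool shift mm [ 0.9 -0.4 12.4] turn deg 0.31
```

View pics/crop2.png

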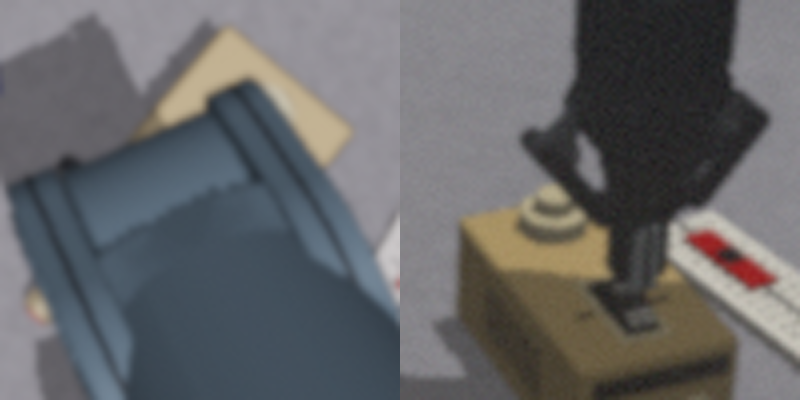

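The shut fingertip (side crop around 635,285) hangs just above the wheel on its -x half, as planned. I'll lower it until it presses.

```bash
python3 -m inch '[0.001,0,0.004,0,0.001,0,0.007,0,0.001,0,0.008,0,0.001,0,0.009,0,0.001,0,0.01,0,0.001,0,0.011,0,0.001,0,0.0115,0,0.001,0,0.0115,0,0.001,0,0.0115,0,0.001,0,0.0115,0]'; python3 - <<'E'
from h import *
s=r.read_state();print(s['ee_pos'],inS(s['ee_pos']),s['wrist_force'])
E
```

```text
time_s: 4.2
ee_pos: [0.4671, 0.0816, 0.096]
orientation: [[-0.648, -0.762, -0.0], [-0.762, 0.648, -0.0], [0.0, -0.0, -1.0]]
wrist_force: [-1.7, -1.7, 5.5]
width: 0.0
[0.46709016 0.08163168 0.09600144] (np.float64(-45.71274100436116), np.float64(-0.597816242585255)) [-1.69450836 -1.71265807  5.54809399]
```

Contact is about 5.5 N. I'll press 1 mm deeper and roll 19.5 mm along supply +x, which is tool -y.

```bash
python3 -m inch '[0,0,0.001,0,0,-0.0025,0.001,0,0,-0.005,0.001,0,0,-0.008,0.001,0,0,-0.011,0.001,0,0,-0.014,0.001,0,0,-0.017,0.001,0,0,-0.0195,0.001,0,0,-0.0195,0.001,0,0,-0.0195,0.001,0]'; python3 - <<'E'
from h import *
s=r.read_state();print(s['ee_pos'],inS(s['ee_pos']),s['wrist_force'],'supply-frame',s['wrist_force'][:2]@ex,s['wrist_force'][:2]@ey)
E
```

```text
time_s: 5.2
ee_pos: [0.4824, 0.0685, 0.0952]
orientation: [[-0.648, -0.761, 0.001], [-0.761, 0.648, -0.001], [0.0, -0.001, -1.0]]
wrist_force: [-1.7, -2.2, 8.0]
width: -0.0
[0.4824317  0.06847046 0.09517117] (np.float64(-25.499381208599367), np.float64(-0.57407633107244)) [-1.73262266 -2.20715741  8.03620567] supply-frame 0.12537884198521443 -2.8031777118689654
```

```bash
python3 -m inch '[0,0,-0.003,0,0,0,-0.01,0,0,0,-0.02,0,0,-0.01,-0.035,0,0,-0.03,-0.05,0,0,-0.05,-0.06,0,0,-0.065,-0.06,0,0,-0.075,-0.06,0,0,-0.0755,-0.06,0,0,-0.0755,-0.06,0]'; python3 - <<'E'
from h import *
s=r.read_state();print(s['q'].round(2),s['ee_pos'],inS(s['ee_pos']),s['wrist_force'])
im,D=r.get_image("side"); im2,_=r.get_image("top")
c1=cv2.resize(im2[190:290,245:345],(400,400),interpolation=cv2.INTER_CUBIC);c2=cv2.resize(im[180:280,280:380],(400,400),interpolation=cv2.INTER_CUBIC)
cv2.imwrite("pics/crop3.png",np.hstack([c1,c2])[...,::-1])
shift(S(.05),.111)
E
```

```text
time_s: 6.2
ee_pos: [0.5386, 0.0207, 0.154]
orientation: [[-0.648, -0.762, -0.002], [-0.762, 0.648, 0.0], [0.001, 0.002, -1.0]]
wrist_force: [0.0, 0.8, -0.0]
width: -0.002
[ 0.04  0.49 -0.2   1.9   0.13  0.77 -2.51] [0.53862373 0.02074528 0.1540201 ] (np.float64(48.22329313847077), np.float64(-0.12249754516304931)) [ 0.04340649  0.80495864 -0.02397464]
tool shift mm [ 0.1 -2.2 43.2] turn deg 0.39
```

View pics/crop3.png

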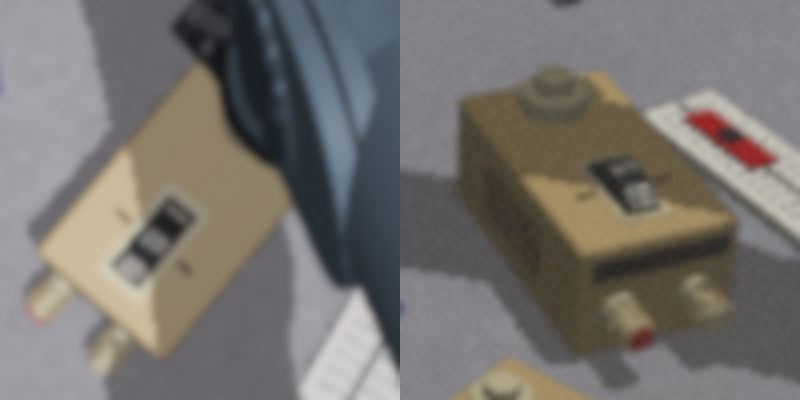

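The white mark on top of the wheel is now wider (two dashes at crop 155,240). The single dash has moved towards the button (180,212), and three dashes follow behind. That is one click, and the supply hasn't visibly moved. Now the button.

```bash
python3 -m inch '[0,-0.002,0.015,0,0,-0.002,0.03,0,0,-0.002,0.038,0,0,-0.002,0.042,0,0,-0.002,0.044,0,0,-0.002,0.046,0,0,-0.002,0.048,0,0,-0.002,0.05,0,0,-0.002,0.051,0,0,-0.002,0.051,0]'; python3 -c "
from h import *
s=r.read_state();print(s['ee_pos'],inS(s['ee_pos']),s['wrist_force'])"
```

```text
time_s: 7.3
ee_pos: [0.5413, 0.0191, 0.104]
orientation: [[-0.648, -0.762, 0.0], [-0.762, 0.648, 0.0], [-0.0, -0.0, -1.0]]
wrist_force: [-0.7, -0.5, 3.8]
width: 0.005
[0.54126425 0.01911099 0.10399277] (np.float64(51.290941217535554), np.float64(0.35999334672091876)) [-0.68118697 -0.52627266  3.84675792]
```

```bash
python3 -m inch '[0,0,0.0005,0,0,0,0.001,0,0,0,0.001,0,0,0,0.0015,0,0,0,0.0015,0,0,0,0.002,0,0,0,0.002,0,0,0,0.002,0,0,0,0.002,0,0,0,0.002,0]'; python3 -c "
from h import *
s=r.read_state();print(s['ee_pos'],inS(s['ee_pos']),s['wrist_force'])"
```

```text
time_s: 8.3
ee_pos: [0.5414, 0.0191, 0.1029]
orientation: [[-0.648, -0.762, 0.001], [-0.762, 0.648, -0.0], [-0.0, -0.001, -1.0]]
wrist_force: [-3.8, -0.9, 14.0]
width: -0.0
[0.5413515  0.01910205 0.10287185] (np.float64(51.36291900462225), np.float64(0.41010798918006064)) [-3.78663492 -0.85661302 13.97805969]
```

The force went from 3.8 to 14 N with the tip at 0.0859 m, so the button is on its stop. I'll lift off and check.

```bash
python3 -m inch '[0,0,-0.004,0,0,0,-0.01,0,0,0,-0.025,0,0,0,-0.05,0,0,0,-0.08,0,0.03,0,-0.11,0,0.07,0,-0.12,0,0.11,0,-0.12,0,0.13,0,-0.12,0,0.13,0,-0.12,0]'; python3 - <<'E'
from h import *
s=r.read_state();print(s['q'].round(2),inS(s['ee_pos']),s['wrist_force'],s['time_s'])
im,D=r.get_image("side"); im2,D2=r.get_image("top")
f,cx,cy,R,t=cal("top")
v,u=np.mgrid[0:420,0:560]; P=(np.stack([(u-cx)/f,(v-cy)/f,np.ones_like(u)],-1)*D2[...,None]-t)@R
b=np.hypot(u-310.2,v-218.8)<3; print("button z",np.median(P[b][:,2]))
k=(np.abs(u-293)<48)&(np.abs(v-237)<48)&(P[...,2]>.06)&(P[...,2]<.11); print(cv2.minAreaRect(P[k][:,:2].astype(np.float32)*1000))
c1=cv2.resize(im2[190:290,245:345],(400,400),interpolation=cv2.INTER_CUBIC);c2=cv2.resize(im[180:280,280:380],(400,400),interpolation=cv2.INTER_CUBIC)
cv2.imwrite("pics/crop4.png",np.hstack([c1,c2])[...,::-1])
E
```

```text
time_s: 9.3
ee_pos: [0.4546, -0.083, 0.2217]
orientation: [[-0.652, -0.759, -0.002], [-0.759, 0.652, -0.001], [0.002, 0.0, -1.0]]
wrist_force: [0.3, 1.0, 0.8]
width: -0.003
[ 0.25  0.26 -0.19  2.03  0.07  0.85 -2.26] (np.float64(52.16674392762675), np.float64(-133.57285859959111)) [0.29433028 0.96168143 0.75156461] 9.3
button z 0.09205092295672238
((501.9316711425781, 52.57712936401367), (90.06170654296875, 160.46826171875), 49.447418212890625)
```

View pics/crop4.png

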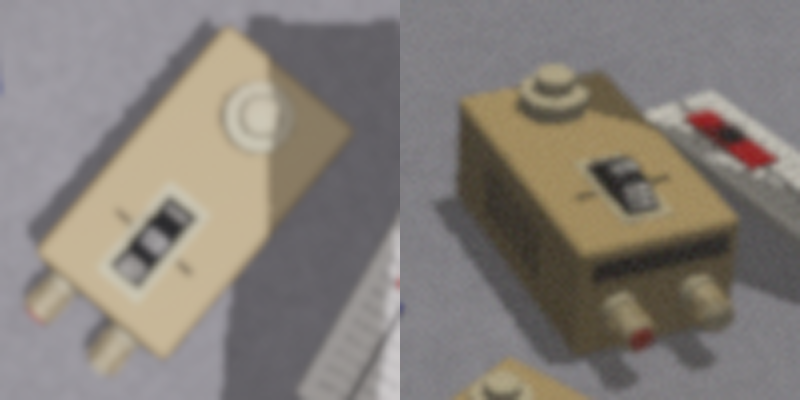

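The button is back up at 92.05 mm. The two-dash mark (155,240) sits between the index lines, and the supply has not moved (under 0.4 mm). I'll hand in.

```bash
python3 -c "
from bench import r
print(r.hand_in())"
```

```text
the job is handed in; nothing more can be done
None
```

The job is done and handed in at about 9.4 s. I rolled the thumbwheel of the largest supply one click towards the button with the shut fingertip. That took 20 mm of travel at 5.5–8 N. I then pressed the button to its stop (14 N, tip at 86 mm) and let it come back up.

**Last checks:**
- **Wheel:** the two-dash mark sits centred between the index lines.
- **Button:** its top is back at 92.05 mm.
- **Supply:** its pose changed by less than 0.4 mm, which is within measuring noise.
- **Robot:** the arm stands clear, touching nothing.
- **Bystanders:** the arm did not go near the servo or the screwdriver. The breadboard looks the same in the last crop. I did not measure any of the three again.

**What went wrong or disagreed:**
- **First move:** I typed its rows in mm instead of metres. The step limits capped it, and it stayed on the planned line.
- **Height check:** triangulating from pixels picked by eye put the button top at 88 mm (expected 92) and the wheel top at 75 mm (expected 82). I relied on the stated heights, the depth reading and the contact force instead.

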